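Lock the filling arm and hold the spray can down in its sprung cradle

ROBOT

A 7-joint arm with a two-finger parallel gripper is mounted at the origin on a cart in front of the work surface, level with it; the furniture and walls round the work are solid. World frame = base frame: x ahead of the robot, y to its left, z up, the work surface at z = 0. Lengths are in m, angles in rad, forces in N, time in s.
With the tool pointing down it reaches from about 0.4 to 0.85 m from the base axis. Payload 10.4 kg.
Tool frame: the origin (TCP) lies on the centre line of the jaws, within the pads' length; the fingertips stand 11 mm ahead of it and the grasp point (between the pads) lies 8 mm behind it (tip_reach is the distance from the TCP to the fingertips, in m); z points along the fingers, y is the line along which they close (so a half turn about z gives the same grasp; the last joint's range is limited). The gripper opens to 85 mm and grips with 20 to 120 N. Pads are 22 mm wide; open, the fingers measure 114 mm over their backs; the gripper's body (76 mm by 85 mm) begins 54 mm behind the grasp point. The pads swing forward as they close: fully open they stand 13 mm farther back than shut.
Start: joints at [1.283, 0.332, -0.065, 1.46, 0.022, 1.35, -0.088], TCP at [0.164, -0.603, 0.242] pointing down, gripper open.
Joint ranges: [-2.6, 2.6], [-0.5, 2.12], [-1.47, 1.34], [0.16, 2.42], [-1.27, 4.41], [0.06, 2.06], [-2.6, 2.6]. Speed limits (rad/s): [2.22, 2.22, 2.79, 2.79, 3.14, 3.14, 3.14].

INTERFACE

Orientations are given as a unit quaternion [x, y, z, w].
In Python, from workcell import get_obs, camera, hand_in, tip_reach gives the robot as it stands. The module is installed in compiled form; this text tells all that it offers.
- The arm moves only by the tool move_arm, never from a script. Its argument "plan" is a list of rows, each an object with "delta_pos": the shift along the tool's x, y, z in normalised numbers (1 is 0.75 m), a list of three; "turn": the turn, a rotation vector about the tool's x, y, z in fractions of the full range, 1 being 2 pi rad, a list of three; "fingers": the closure, from 0 (fully open) to 1 (shut). A call has 1 to 12 rows; each row is the pose to reach, as a shift and turn from the pose commanded when the call began, along the tool's axes at that moment; what a row does not reach only later rows make up. A row lasts 1/8 s, in which the tool goes at most 62.5 mm and 10.7 degrees, less where a joint would pass 70% of its speed; a pose out of reach is approached as far as the arm can. Shift and turn numbers lie between -1 and 1, and a call with a number outside is refused. A call with a gripper value outside its range is refused whole. The fingers move at their own pace and stop on an object; "force" is the grip in N (left out, the last holds). Time passes only in rows, so rows that repeat a pose let the fingers close. It gives the time, the measured TCP pose, the force, the opening and the grip force at its end, in the units of the state.
- get_obs(): the state, without advancing time (a new reading comes with each control period).
- camera(name): name is "scene" or "top" or "wrist"; returns a dict with "color" (420x560x3 uint8, red, green, blue), "range_z" (420x560 float32, m along the optical axis (not along the pixel's ray), 0 where there is no reading), "fx", "fy", "cx", "cy" (pixels), "R" (3x3) and "t" (3): a world point X has camera coordinates R X + t; the wrist camera has in their place "tool_from_camera" (4x4, takes a point from camera to tool coordinates, whose origin is the TCP and whose axes are the flange's). Camera axes: x right, y down, z forward; pixel columns grow to the right and rows downward; lengths in m; the calibration is good to about 2 mm. A picture is of the moment at which its call begins: read the wrist's pose just before it.
- hand_in(): hands the job in; it is judged then, once.
The state is a dict: "clock": time; "joint_pos": joint angles; "joint_velocities": joint speeds; "tau": joint torques, N m; "position": TCP position; "ee_rot": TCP orientation; "ft_force": force on the tool from outside, world axes, zero at the start; "torque": the same for the moment, N m; "grip_width": opening from 0.0 (shut) to 1.0 (fully open); "grasp_force": force on a finger pad.
Only numpy, scipy, OpenCV 4.12 (cv2) and the standard library are available. Lean on these libraries where they do the work, as an engineer would, in place of code of your own. Each camera call takes 0.05 s, during which the arm holds its last target. There are 200 camera calls.

TASK

Refill the spray can at the bench filling station: push the swing arm in until it meets its stop, drop the red-knobbed lock pin fully home through the arm into the base, and only then stand the green-capped can in the sprung ring cradle and press it straight down as far as the ring will go. Finish while still holding the can fully down (do not let go), and leave the nail tin, the centre punch and the chisel where they are.

Things in the scene. Friction and masses are not known exactly. Their poses are not given: they have to be found in the camera images.
- spray_can: Refillable spray can, pale blue and white, upright: 65 mm diameter, 225 mm tall, 0.23 to 0.37 kg; the upper 45 mm is a green cap of 62 mm diameter, to be gripped from above. Origin: centre of its foot; z up. It stands at the bench's front edge, far left or far right, and the nail tin at the other of the two places. (A like can far at the back is not part of the job.)
- lock_pin: Loose steel drop pin with a red knob, standing upright in one of the two holes of a wooden block 40 mm high at the back. Origin: its tip; z up along the pin. Shank 12 mm diameter and 28 mm long, the lowest 7 mm tapered; then a collar 23 mm diameter, 4 mm thick; a 12 mm stem; then the red knob, 18 mm diameter, from 52 to 92 mm above the tip. In the block the shank is sunk 28 mm. 60 g.
- pin_collar (a point): Centre of the underside of the lock pin's collar, 28 mm above its tip.
- pin_hole (a point): Centre of the mouth of the pin hole on the upper face of the swing arm, 30 mm above the bench. Vertical hole 14.5 mm wide through the arm (14 mm thick), 60 mm from the pivot; below it, after a 2 mm gap, a 16 mm hole in the base (14 mm thick). In line only with the arm at its stop. Home, the pin's collar rests on the arm. A copper pipe runs along the arm's far edge.
- pivot (a point): On the upright pivot axis of the swing arm, at the height of the arm's upper face (30 mm above the bench); the pivot nut and pipe swivel above it reach 57 mm. The green base is screwed to the bench.
- drum (a point): Centre of the grey drum at the free end of the swing arm, 45 mm above the bench; drum 86 mm diameter, 16 to 56 mm above the bench, 150 mm from the pivot. Above it stands the steel ring, flaring to 91 mm across at its rim, 98 mm above the bench: the arm is pushed in by pressing shut fingers sideways against the ring, fingertips about 60 mm above the bench. Moves with the arm.
- seat (a point): Centre of the rubber seat inside the sprung ring on top of the drum, where the can's foot rests; 74 mm above the bench when the ring is up, 60 mm when fully down. The ring's bore is 73 mm, flaring to 80 mm at its mouth 24 mm above the seat. z up.
- swing_arm (a joint): Angle of the swing arm about the pivot: 0 at its stop (working position, holes in line); it starts 0.25 to 0.45, swung out towards the robot (counter-clockwise from above), and is pushed in away from the robot. Light friction, about 1.5 N at the drum; stays where it is left.
- cradle_ring (a joint): How far the sprung ring is pressed down, m: 0 up, 0.014 fully down on the drum. The spring needs about 7 N to start and 16 N (the can's weight included) when fully down; it springs back when let go.
- nail_tin: Open round tin of nails, 77 mm diameter, 36 mm tall, to be left alone. Origin: centre of its underside.
- punch: Dark steel centre punch, 12 mm thick, 81 mm long, standing in the other hole of the wooden block, 70 mm from the lock pin; to be left alone. Origin: its tip.
- chisel: Chisel with a wooden handle, 240 mm long, lying at the front of the bench; to be left alone. Origin: centre of its underside.

How it is judged:
By the outcome, as a careful person would: the job done as asked, in the order asked, and still so for the second after the job is handed in, while the arm keeps its last pose, push and grip.
It also fails if it takes over 72 s, if anything falls off the work surface, if the arm or the gripper's body presses on something with over 40 N, if the wrist force passes 120 N, or if a joint passes its speed limit or range.

## Working session

There is one attempt and no reset: what is moved stays moved. The work goes in short steps, Python scripts to look and compute and a tool call to move; the robot and the scene stay as the last step left them, time stands still between calls to the robot, and variables do not carry over. Pictures are saved under pics/ and viewed, at most 10 in all, crops included, and the job is handed in when it is done.

Besides the shell and the picture viewer there is one more tool, called as name([rows], argument=value, ...), one row to a line, values as JSON. move_arm: Moves the arm, as the interface text tells. Its arguments: {"type":"object","properties":{"plan":{"type":"array","items":{"type":"object","properties":{"delta_pos":{"type":"array","items":{"type":"number"}},"turn":{"type":"array","items":{"type":"number"}},"fingers":{"type":"number"}}}},"force":{"type":"number"}},"required":["plan"]}

```bash
mkdir -p pics; cat > h.py <<'E'
import numpy as np,cv2
from workcell import get_obs,camera,hand_in,tip_reach
from scipy.spatial.transform import Rotation as Ro
def cloud(c,T=None):
    z=c["range_z"].astype(float);h,w=z.shape
    u,v=np.meshgrid(np.arange(w),np.arange(h))
    P=np.stack([(u-c["cx"])/c["fx"]*z,(v-c["cy"])/c["fy"]*z,z],-1)
    if T is None: W=(P-c["t"])@c["R"]
    else: W=P@T[:3,:3].T+T[:3,3]
    W[z==0]=np.nan
    return W
def wristT(c,o):
    T=np.eye(4);T[:3,:3]=Ro.from_quat(o["ee_rot"]).as_matrix();T[:3,3]=o["position"]
    return T@c["tool_from_camera"]
def save(c,n): cv2.imwrite("pics/"+n,c["color"][...,::-1])
def delta(target,o=None):
    o=o or get_obs()
    return Ro.from_quat(o["ee_rot"]).inv().apply(np.array(target)-o["position"])
E
python3 - <<'E'
from h import *
o=get_obs();print({k:np.round(v,3) for k,v in o.items()},tip_reach)
print(np.round(Ro.from_quat(o["ee_rot"]).as_matrix(),3))
a=camera("scene");b=camera("top")
np.savez("a.npz",**a);np.savez("b.npz",**b)
save(a,"scene.png");save(b,"top.png")
E
```

```text
{'clock': np.float64(0.0), 'joint_pos': array([ 1.283,  0.333, -0.065,  1.461,  0.022,  1.35 , -0.089]), 'joint_velocities': array([ 0.001,  0.001,  0.   ,  0.   , -0.002, -0.   , -0.002]), 'tau': array([ 0.0000e+00, -6.2545e+01,  5.0000e-02, -3.9162e+01,  1.6000e-02,
        1.0000e-02,  0.0000e+00]), 'position': array([ 0.163, -0.603,  0.242]), 'ee_rot': array([ 0.991,  0.132, -0.   , -0.001]), 'ft_force': array([-0.024,  0.864, -0.216]), 'torque': array([-0.035,  0.007, -0.031]), 'grasp_force': np.float64(0.0), 'grip_width': np.float64(1.003)} 0.011
[[ 0.965  0.262 -0.   ]
 [ 0.262 -0.965  0.001]
 [-0.    -0.001 -1.   ]]
```

View pics/scene.png

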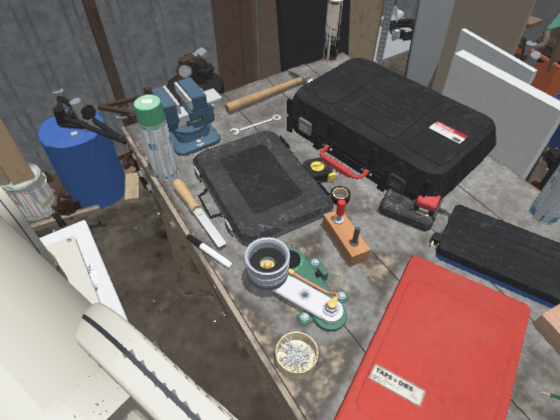

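View pics/top.png

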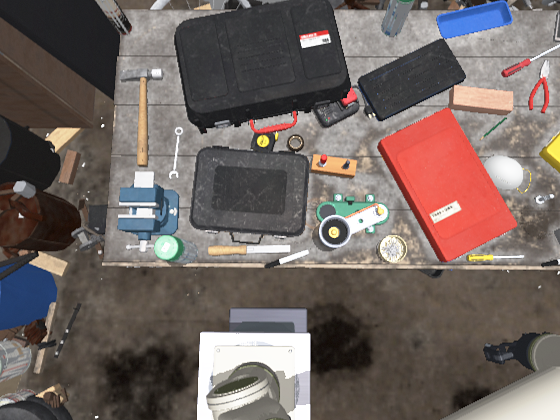

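The scene view shows the can at (150,110), the drum ring at (267,260), the pivot at (332,306), the red pin at (340,208), the punch at (356,236) and the tin at (297,352). In the top view these are the can cap at (168,247), ring (335,232), pivot (380,210), knob (322,158), punch (347,163) and tin (392,248).

```bash
python3 - <<'E'
from h import *
for n,pts in (("a",dict(can=(148,103),ring=(267,262),pivot=(332,304),knob=(340,203),punch=(356,233),hole=(305,294),block=(346,250))),("b",dict(can=(168,247),ring=(335,232),pivot=(380,210),knob=(322,158),punch=(347,163),hole=(362,215),block=(335,166),tin=(392,248)))):
    c=dict(np.load(n+".npz"));W=cloud(c)
    for k,(u,v) in pts.items(): print(n,k,np.round(W[v,u],3))
    hsv=cv2.cvtColor(c["color"],cv2.COLOR_RGB2HSV);H,S,V=cv2.split(hsv)
    def st(name,m,ctr,r,zl,zh):
        m=m&(np.hypot(W[...,0]-ctr[0],W[...,1]-ctr[1])<r)&(W[...,2]>zl)&(W[...,2]<zh)
        p=W[m]
        if len(p)<3: print(n,name,len(p));return
        (x,y),rad=cv2.minEnclosingCircle(p[:,:2].astype(np.float32))
        print(n,name,len(p),"med",np.round(np.median(p,0),3),"lo",np.round(p.min(0),3),"hi",np.round(p.max(0),3),"circ",round(x,3),round(y,3),round(rad,3))
    u,v=pts["can"];st("cap",(H>45)&(H<85)&(S>90),W[v,u],.06,.19,.25)
    u,v=pts["knob"];st("knob",((H<8)|(H>172))&(S>150),W[v,u],.03,.05,.13)
    u,v=pts["punch"];st("punch",V>=0,W[v,u],.02,.06,.13)
    u,v=pts["ring"];st("rim",V>=0,W[v,u],.09,.09,.105)
    u,v=pts["pivot"];st("piv",V>=0,W[v,u],.04,.04,.07)
    if n=="a":u,v=267,262
    C=c["color"]
c=dict(np.load("b.npz"));I=cv2.resize(c["color"][145:265,300:420],(800,800),interpolation=cv2.INTER_CUBIC)[:600]
c=dict(np.load("a.npz"));J=cv2.resize(c["color"][180:340,230:370],(525,600),interpolation=cv2.INTER_CUBIC)
cv2.imwrite("pics/crop.png",J[...,::-1])
E
```

```text
a can [nan nan nan]
a ring [ 0.438 -0.222  0.069]
a pivot [ 0.499 -0.363  0.055]
a knob [ 0.639 -0.197  0.105]
a punch [ 0.631 -0.266  0.081]
a hole [ 0.48  -0.302  0.02 ]
a block [ 0.613 -0.266  0.033]
a cap 0
a knob 101 med [ 0.641 -0.198  0.095] lo [ 0.636 -0.206  0.067] hi [ 0.652 -0.187  0.105] circ 0.643 -0.196 0.01
a punch 69 med [ 0.633 -0.267  0.081] lo [ 0.629 -0.27   0.061] hi [ 0.641 -0.259  0.096] circ 0.635 -0.264 0.006
a rim 471 med [ 0.441 -0.214  0.096] lo [ 0.392 -0.27   0.09 ] hi [ 0.482 -0.18   0.101] circ 0.437 -0.224 0.046
a piv 170 med [ 0.501 -0.36   0.053] lo [ 0.489 -0.372  0.04 ] hi [ 0.524 -0.332  0.059] circ 0.504 -0.351 0.022
b can [0.379 0.196 0.225]
b ring [ 0.435 -0.232  0.064]
b pivot [ 0.5   -0.362  0.057]
b knob [ 0.641 -0.193  0.104]
b punch [ 0.629 -0.265  0.092]
b hole [ 0.49  -0.316  0.025]
b block [ 0.633 -0.236  0.045]
b tin [ 0.394 -0.401  0.026]
b cap 124 med [0.375 0.177 0.21 ] lo [0.349 0.17  0.19 ] hi [0.41  0.222 0.225] circ 0.379 0.2 0.032
b knob 43 med [ 0.641 -0.197  0.1  ] lo [ 0.636 -0.206  0.067] hi [ 0.65  -0.189  0.106] circ 0.643 -0.197 0.008
b punch 24 med [ 0.632 -0.265  0.09 ] lo [ 0.629 -0.271  0.062] hi [ 0.638 -0.261  0.095] circ 0.634 -0.266 0.006
b rim 265 med [ 0.44  -0.231  0.097] lo [ 0.393 -0.27   0.09 ] hi [ 0.48  -0.184  0.103] circ 0.437 -0.228 0.045
b piv 78 med [ 0.504 -0.358  0.054] lo [ 0.49  -0.373  0.04 ] hi [ 0.522 -0.334  0.062] circ 0.504 -0.353 0.022
```

View pics/crop.png

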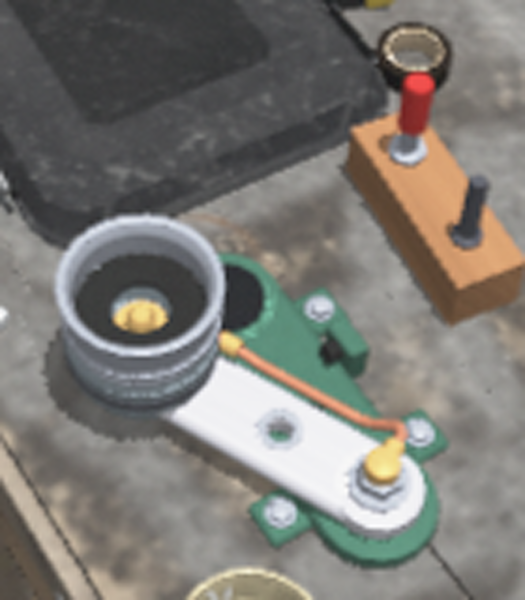

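The crop shows the base, the arm with its hole, and the pipe on the far edge. Pivot-to-drum distance comes out at 0.152 m (expected 0.150) and the rim is at 98 mm, both as given. I'll move to the front of the ring with the fingers shut.

Units first: shifts go in shares of 0.75 m and turns go in shares of 2 pi rad. So -0.32 m / 0.75 = -0.4267, 0.2755 m / 0.75 = 0.3673, 0.06 rad / 6.2832 = 0.0095.

move_arm([
  {"delta_pos": [0.0453, -0.0533, 0], "turn": [0, 0, 0.0048], "fingers": 1},
  {"delta_pos": [0.0907, -0.1067, 0], "turn": [0, 0, 0.0095], "fingers": 1},
  {"delta_pos": [0.1373, -0.16, 0], "turn": [0, 0, 0.0159], "fingers": 1},
  {"delta_pos": [0.184, -0.2133, 0], "turn": [0, 0, 0.0207], "fingers": 1},
  {"delta_pos": [0.2293, -0.2667, 0], "turn": [0, 0, 0.0263], "fingers": 1},
  {"delta_pos": [0.276, -0.32, 0], "turn": [0, 0, 0.0318], "fingers": 1},
  {"delta_pos": [0.3213, -0.3733, 0], "turn": [0, 0, 0.0366], "fingers": 1},
  {"delta_pos": [0.3673, -0.4267, 0], "turn": [0, 0, 0.0422], "fingers": 1},
  {"delta_pos": [0.3673, -0.4267, 0.04], "turn": [0, 0, 0.0422], "fingers": 1},
  {"delta_pos": [0.3673, -0.4267, 0.0667], "turn": [0, 0, 0.0422], "fingers": 1},
  {"delta_pos": [0.3673, -0.4267, 0.0667], "turn": [0, 0, 0.0422], "fingers": 1},
])

```text
clock: 1.48
position: [0.3449, -0.2217, 0.1912]
ee_rot: [1.0, 0.0, -0.001, -0.001]
ft_force: [0.3, 0.3, -0.6]
grip_width: 0.002
grasp_force: 0.0
```

Scaled: 0.12 m / 0.75 = 0.16, 0.08 m / 0.75 = 0.1067.

move_arm([
  {"delta_pos": [0, 0, 0.0533], "fingers": 1},
  {"delta_pos": [0, 0, 0.1067], "fingers": 1},
  {"delta_pos": [0, 0, 0.16], "fingers": 1},
  {"delta_pos": [0.0267, 0, 0.16], "fingers": 1},
  {"delta_pos": [0.0467, 0, 0.16], "fingers": 1},
  {"delta_pos": [0.06, 0, 0.16], "fingers": 1},
  {"delta_pos": [0.0733, 0, 0.16], "fingers": 1},
  {"delta_pos": [0.0827, 0, 0.16], "fingers": 1},
  {"delta_pos": [0.0827, 0, 0.16], "fingers": 1},
])

```text
validation failed for argument at $.pl...
```

Scaled: 0.008 m / 0.75 = 0.0107, 0.004 m / 0.75 = 0.0053.

move_arm([
  {"delta_pos": [0.0053, 0, 0], "fingers": 1},
  {"delta_pos": [0.0107, 0, 0], "fingers": 1},
  {"delta_pos": [0.0107, 0, 0], "fingers": 1},
])

```text
validation failed for argument at $.pl...
```

Scaled: 0.12 m / 0.75 = 0.16, 0.08 m / 0.75 = 0.1067.

move_arm([
  {"delta_pos": [0, 0, 0.0533], "turn": [0, 0, 0], "fingers": 1},
  {"delta_pos": [0, 0, 0.1067], "turn": [0, 0, 0], "fingers": 1},
  {"delta_pos": [0, 0, 0.16], "turn": [0, 0, 0], "fingers": 1},
  {"delta_pos": [0.0267, 0, 0.16], "turn": [0, 0, 0], "fingers": 1},
  {"delta_pos": [0.0467, 0, 0.16], "turn": [0, 0, 0], "fingers": 1},
  {"delta_pos": [0.06, 0, 0.16], "turn": [0, 0, 0], "fingers": 1},
  {"delta_pos": [0.0733, 0, 0.16], "turn": [0, 0, 0], "fingers": 1},
  {"delta_pos": [0.0827, 0, 0.16], "turn": [0, 0, 0], "fingers": 1},
  {"delta_pos": [0.0827, 0, 0.16], "turn": [0, 0, 0], "fingers": 1},
])

```text
clock: 2.6
position: [0.4058, -0.2182, 0.071]
ee_rot: [1.0, 0.002, -0.003, -0.003]
ft_force: [-8.9, 16.2, -5.3]
grip_width: 0.006
grasp_force: 9.7
```

```bash
python3 - <<'E'
from h import *
o=get_obs();print(o["position"],o["ft_force"],o["torque"])
a=camera("scene");b=camera("top")
I=cv2.resize(a["color"][180:340,180:370],(712,600));cv2.imwrite("pics/s2.png",I[...,::-1])
W=cloud(b)
for n,c in(("a",a),("b",b)):
    W=cloud(c);m=(W[...,2]>.09)&(W[...,2]<.103)&(np.hypot(W[...,0]-.46,W[...,1]+.22)<.085)&(W[...,0]>.43)
    p=W[m];print(n,len(p),p.min(0),p.max(0))
E
```

```text
[ 0.40575116 -0.2182005   0.07098015] [-8.9426102  16.16957086 -5.3443797 ] [3.04337584 1.62195236 0.19338487]
a 257 [ 0.43646774 -0.26119188  0.09003947] [ 0.5060115  -0.17576414  0.1002269 ]
b 85 [ 0.431975   -0.2099004   0.09005238] [ 0.50429288 -0.17574066  0.10276204]
```

View pics/s2.png

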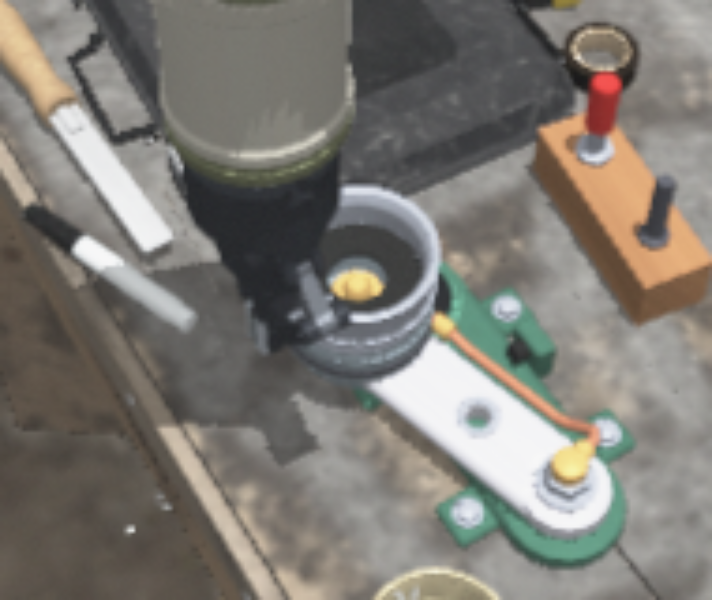

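The fingers are pressing the ring's front and the arm has swung in to about 0.28 rad. The rim sits in the groove between the fingers, so I'll follow the arc sideways too.

Scaled: 0.008 m / 0.75 = 0.0107, -0.0065 m / 0.75 = -0.0087.

move_arm([
  {"delta_pos": [0.0013, -0.0053, 0], "turn": [0, 0, 0], "fingers": 1},
  {"delta_pos": [0.0053, -0.0067, 0], "turn": [0, 0, 0], "fingers": 1},
  {"delta_pos": [0.0107, -0.0087, 0], "turn": [0, 0, 0], "fingers": 1},
  {"delta_pos": [0.0107, -0.0087, 0], "turn": [0, 0, 0], "fingers": 1},
])

```text
clock: 3.2
position: [0.4143, -0.2132, 0.0714]
ee_rot: [1.0, 0.001, -0.002, -0.002]
ft_force: [-4.6, 9.7, -5.9]
grip_width: 0.0
grasp_force: 6.4
```

Scaled: 0.014 m / 0.75 = 0.0187, 0.002 m / 0.75 = 0.0027.

move_arm([
  {"delta_pos": [0.0027, -0.0053, 0], "turn": [0, 0, 0], "fingers": 1},
  {"delta_pos": [0.008, -0.0067, 0], "turn": [0, 0, 0], "fingers": 1},
  {"delta_pos": [0.0133, -0.008, 0], "turn": [0, 0, 0], "fingers": 1},
  {"delta_pos": [0.0187, -0.0087, 0], "turn": [0, 0, 0], "fingers": 1},
  {"delta_pos": [0.0187, -0.0087, 0], "turn": [0, 0, 0], "fingers": 1},
])

```text
clock: 3.82
position: [0.431, -0.2099, 0.0732]
ee_rot: [1.0, -0.0, 0.001, 0.001]
ft_force: [-0.1, 0.1, 0.8]
grip_width: -0.002
grasp_force: 0.1
```

Scaled: 0.009 m / 0.75 = 0.012, -0.001 m / 0.75 = -0.0013.

move_arm([
  {"delta_pos": [0.004, 0, 0], "turn": [0, 0, 0], "fingers": 1},
  {"delta_pos": [0.008, -0.0013, 0], "turn": [0, 0, 0], "fingers": 1},
  {"delta_pos": [0.012, -0.0013, 0], "turn": [0, 0, 0], "fingers": 1},
  {"delta_pos": [0.012, -0.0013, 0], "turn": [0, 0, 0], "fingers": 1},
])

```text
clock: 4.32
position: [0.4392, -0.2083, 0.0724]
ee_rot: [1.0, -0.0, 0.0, 0.0]
ft_force: [0.2, 0.1, -0.8]
grip_width: 0.003
grasp_force: 0.0
```

```bash
cat >> h.py <<'E'
def rim():
    for nm in("scene","top"):
        W=cloud(camera(nm));m=(W[...,2]>.092)&(W[...,2]<.103)&(np.hypot(W[...,0]-.48,W[...,1]+.22)<.085)
        p=W[m];q=p[p[:,0]>.47] if len(p) else p
        # algebraic circle fit w/ known radius via least squares
        from scipy.optimize import least_squares
        r=least_squares(lambda s:np.hypot(q[:,0]-s[0],q[:,1]-s[1])-.044,[.48,-.215],loss="soft_l1",f_scale=.002)
        c=r.x;print(nm,len(q),np.round(c,4),"max",np.round(q.max(0),3),"ang",np.arctan2(-(c[0]-.5),c[1]+.363),"dist",np.hypot(c[0]-.5,c[1]+.363))
E
python3 -c "
from h import *
rim()"
```

```text
scene 217 [ 0.491 -0.211] max [ 0.54  -0.171  0.1  ] ang 0.05883316506996279 dist 0.152244182839634
top 47 [ 0.4938 -0.2162] max [ 0.53  -0.17   0.103] ang 0.042371441852783895 dist 0.14692545841750632
```

Scaled: 0.006 m / 0.75 = 0.008, 0.003 m / 0.75 = 0.004.

move_arm([
  {"delta_pos": [0.004, 0, 0], "turn": [0, 0, 0], "fingers": 1},
  {"delta_pos": [0.008, 0, 0], "turn": [0, 0, 0], "fingers": 1},
  {"delta_pos": [0.008, 0, 0], "turn": [0, 0, 0], "fingers": 1},
])

```text
clock: 4.8
position: [0.4451, -0.2083, 0.0723]
ee_rot: [1.0, -0.0, 0.0, 0.0]
ft_force: [-0.8, 0.1, 0.1]
grip_width: -0.002
grasp_force: 0.1
```

```bash
python3 -c "
from h import *
rim()
a=camera('scene')
I=cv2.resize(a['color'][180:340,180:370],(712,600));cv2.imwrite('pics/s3.png',I[...,::-1])"
```

```text
scene 233 [ 0.4969 -0.2104] max [ 0.546 -0.17   0.101] ang 0.020242334225067812 dist 0.1526022947179219
top 46 [ 0.4994 -0.2162] max [ 0.536 -0.17   0.101] ang 0.004380281476390534 dist 0.14676419494727425
```

View pics/s3.png

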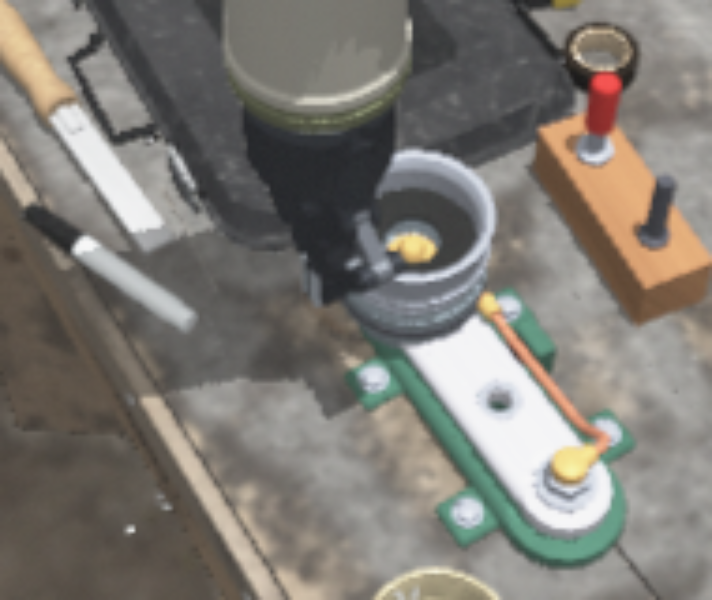

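The arm now nearly covers the base and the hole looks dark at (500,400), close to lined up. I'll keep pushing until it meets the stop.

Scaled: 0.004 m / 0.75 = 0.0053, 0.002 m / 0.75 = 0.0027.

move_arm([
  {"delta_pos": [0.0027, 0, 0], "turn": [0, 0, 0], "fingers": 1},
  {"delta_pos": [0.0053, 0, 0], "turn": [0, 0, 0], "fingers": 1},
  {"delta_pos": [0.0053, 0, 0], "turn": [0, 0, 0], "fingers": 1},
])

```text
clock: 5.32
position: [0.447, -0.2083, 0.0719]
ee_rot: [1.0, -0.0, -0.002, -0.0]
ft_force: [-10.4, 2.0, 6.4]
grip_width: 0.003
grasp_force: 5.0
```

Scaled: 0.003 m / 0.75 = 0.004, 0.002 m / 0.75 = 0.0027.

move_arm([
  {"delta_pos": [0.0027, 0, 0], "turn": [0, 0, 0], "fingers": 1},
  {"delta_pos": [0.004, 0, 0], "turn": [0, 0, 0], "fingers": 1},
  {"delta_pos": [0.004, 0, 0], "turn": [0, 0, 0], "fingers": 1},
])

```text
clock: 5.7
position: [0.4473, -0.2082, 0.0709]
ee_rot: [1.0, -0.001, -0.005, -0.001]
ft_force: [-19.2, 2.3, 7.5]
grip_width: -0.004
grasp_force: 9.6
```

The force climbs with no more travel, so the arm is at its stop. I'll back off, rise and go above the pin.

move_arm([
  {"delta_pos": [-0.04, 0, 0], "turn": [0, 0, 0], "fingers": 1},
  {"delta_pos": [-0.04, 0, -0.08], "turn": [0, 0, 0], "fingers": 1},
  {"delta_pos": [-0.0267, 0, -0.16], "turn": [0, 0, 0], "fingers": 0.8},
  {"delta_pos": [0.0267, 0, -0.2], "turn": [0, 0, 0], "fingers": 0.5},
  {"delta_pos": [0.0933, -0.0067, -0.2133], "turn": [0, 0, 0], "fingers": 0.5},
  {"delta_pos": [0.16, -0.0147, -0.2133], "turn": [0, 0, 0], "fingers": 0.5},
  {"delta_pos": [0.2, -0.0147, -0.2133], "turn": [0, 0, 0], "fingers": 0.5},
  {"delta_pos": [0.2, -0.0147, -0.2133], "turn": [0, 0, 0], "fingers": 0.5},
])

```text
clock: 6.7
position: [0.6033, -0.1964, 0.2314]
ee_rot: [1.0, 0.001, -0.0, -0.001]
ft_force: [-1.4, -0.5, -0.4]
grip_width: 0.498
grasp_force: 0.0
```

```bash
python3 - <<'E'
from h import *
o=get_obs();print(o["position"])
w=camera("wrist");T=wristT(w,o);print(np.round(w["tool_from_camera"],3));np.savez("w1.npz",T=T,**w)
save(w,"w1.png")
W=cloud(w,T);hsv=cv2.cvtColor(w["color"],cv2.COLOR_RGB2HSV);H,S,V=cv2.split(hsv)
m=((H<8)|(H>172))&(S>150)&(np.hypot(W[...,0]-.641,W[...,1]+.197)<.04)
p=W[m];print(len(p),p.min(0),p.max(0));t=p[p[:,2]>p[:,2].max()-.004];print(len(t),t.mean(0),t.min(0),t.max(0))
rim()
E
```

```text
[ 0.60327357 -0.19641494  0.23136065]
[[ 0.    -0.957 -0.291  0.075]
 [ 1.     0.     0.001 -0.   ]
 [-0.001 -0.291  0.957 -0.132]
 [ 0.     0.     0.     1.   ]]
485 [ 0.63792126 -0.20312649  0.04003233] [ 0.6551879  -0.18265536  0.10636907]
387 [ 0.64643517 -0.19425541  0.10405797] [ 0.63822398 -0.20237076  0.10238034] [ 0.65448861 -0.18601749  0.10636907]
scene 315 [ 0.4995 -0.2124] max [ 0.547 -0.167  0.101] ang 0.0035111504196477733 dist 0.15062663711182092Traceback (most recent call last):
  File "<stdin>", line 8, in <module>
  File "h.py", line 26, in rim
    c=r.x;print(nm,len(q),np.round(c,4),"max",np.round(q.max(0),3),"ang",np.arctan2(-(c[0]-.5),c[1]+.363),"dist",np.hypot(c[0]-.5,c[1]+.363))
                                                       ~~~~~^^^
    return umr_maximum(a, axis, None, out, keepdims, initial, where)
ValueError: zero-size array to reduction operation maximum which has no identity
```

View pics/w1.png

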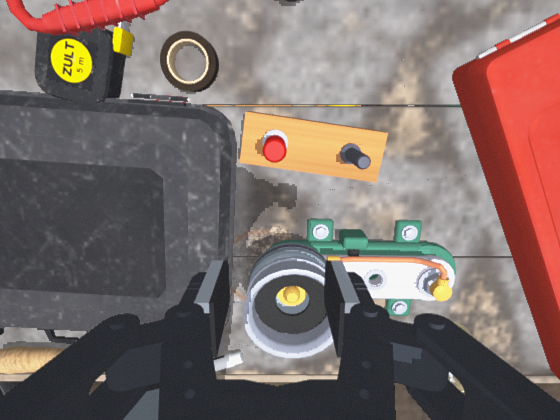

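The wrist view shows the knob at (274,148), the punch at (355,156), the hole at (376,279) and the pivot swivel at (440,288). Next I descend on the knob and grip it.

Scaled: 0.15 m / 0.75 = 0.2, 0.125 m / 0.75 = 0.1667.

move_arm([
  {"delta_pos": [0.056, -0.0013, 0], "turn": [0, 0, 0], "fingers": 0.5},
  {"delta_pos": [0.056, -0.0013, 0.0667], "turn": [0, 0, 0], "fingers": 0.5},
  {"delta_pos": [0.056, -0.0013, 0.12], "turn": [0, 0, 0], "fingers": 0.5},
  {"delta_pos": [0.056, -0.0013, 0.1667], "turn": [0, 0, 0], "fingers": 0.5},
  {"delta_pos": [0.056, -0.0013, 0.2], "turn": [0, 0, 0], "fingers": 0.5},
  {"delta_pos": [0.056, -0.0013, 0.2], "turn": [0, 0, 0], "fingers": 0.6},
  {"delta_pos": [0.056, -0.0013, 0.2], "turn": [0, 0, 0], "fingers": 0.7},
  {"delta_pos": [0.056, -0.0013, 0.2], "turn": [0, 0, 0], "fingers": 0.8},
  {"delta_pos": [0.056, -0.0013, 0.2], "turn": [0, 0, 0], "fingers": 0.9},
  {"delta_pos": [0.056, -0.0013, 0.2], "turn": [0, 0, 0], "fingers": 1},
  {"delta_pos": [0.056, -0.0013, 0.2], "turn": [0, 0, 0], "fingers": 1},
], force=40)

```text
clock: 8.22
position: [0.6446, -0.1964, 0.0843]
ee_rot: [1.0, -0.0, 0.001, 0.0]
ft_force: [-1.7, 1.2, 7.1]
grip_width: 0.196
grasp_force: 39.0
```

```bash
python3 - <<'E'
from h import *
o=get_obs();print(o["position"],o["ft_force"])
d=dict(np.load("w1.npz"));T=d["T"]
def ray(u,v,z):
    r=T[:3,:3]@np.array([(u-d["cx"])/d["fx"],(v-d["cy"])/d["fy"],1]);return T[:3,3]+r*(z-T[2,3])/r[2]
print("hole",ray(376,279,.03),"knob",ray(274,148,.104))
g=cv2.cvtColor(d["color"],cv2.COLOR_RGB2GRAY)[264:295,360:394];print(g[::2,::2])
W=cloud(d,T);print(W[279,[360,364,390,394]])
p=W[265:310,420:460].reshape(-1,3);p=p[(p[:,2]>.04)&(p[:,2]<.065)];print("nut",p.min(0),p.max(0))
m=(W[...,2]>.09)&(W[...,2]<.103)&(np.hypot(W[...,0]-.5,W[...,1]+.213)<.06);p=W[m].astype(np.float32);print("rim",cv2.minEnclosingCircle(p[:,:2]))
E
```

```text
[ 0.64457851 -0.19643543  0.08432134] [-1.71065591  1.24672082  7.06694097]
hole [ 0.502064   -0.30184097  0.03      ] knob [ 0.64803316 -0.19420259  0.104     ]
[[247 247 247 247 247 247 247 247 247 247 247 247 247 247 248 248 248]
 [246 246 247 247 246 247 247 247 247 247 247 247 247 247 247 247 247]
 [246 246 246 246 246 247 247 247 247 247 247 247 246 246 246 246 246]
 [246 247 247 247 247 214 223 231 234 236 231 242 247 247 247 247 246]
 [246 246 246 248 222 238 238 239 240 239 238 235 236 247 247 246 246]
 [250 247 247 219 236 239 194 139 114 151 236 237 235 247 247 247 247]
 [150 252 223 236 239 169  70  63  74 131 144 236 235 237 247 247 247]
 [ 43 195 225 236 221  68  74  88 130 136 133 173 237 237 247 247 247]
 [ 45  60 238 236 212 135 134 135 139 136 137 172 236 237 247 247 247]
 [ 48  44 157 238 216 153 138 140 140 133 148 213 236 238 247 247 247]
 [ 70  66  80 235 234 219 175 151 140 229 193 235 233 245 246 246 246]
 [ 41  45  39 149 232 227 215 201 185 223 230 231 242 246 246 246 246]
 [ 86  86  84  93 235 233 233 234 233 234 234 243 247 246 246 246 246]
 [ 49  45  48  48 203 249 241 241 244 244 247 247 247 247 247 247 247]
 [ 44  50  45  42  73 254 247 246 246 246 246 246 246 246 246 246 246]
 [ 46  45  46  51  37 192 248 246 246 246 246 246 246 246 246 246 246]]
[[ 0.61080184 -0.23002859  0.23619614]
 [ 0.50219339 -0.28902477  0.03030098]
 [ 0.50208876 -0.31670078  0.02998197]
 [ 0.50162139 -0.3212832   0.02907704]]
nut [ 0.49137374 -0.3706631   0.04014118] [ 0.52956982 -0.34628442  0.05897115]Traceback (most recent call last):
  File "<stdin>", line 10, in <module>
cv2.error: OpenCV(4.12.0) /io/opencv/modules/imgproc/src/shapedescr.cpp:201: error: (-215:Assertion failed) count >= 0 && (depth == CV_32F || depth == CV_32S) in function 'minEnclosingCircle'
```

Scaled: -0.144 m / 0.75 = -0.192, 0.1066 m / 0.75 = 0.1421.

move_arm([
  {"delta_pos": [0, 0, -0.0267], "turn": [0, 0, 0], "fingers": 1},
  {"delta_pos": [0, 0, -0.0667], "turn": [0, 0, 0], "fingers": 1},
  {"delta_pos": [0, 0, -0.1333], "turn": [0, 0, 0], "fingers": 1},
  {"delta_pos": [-0.048, 0.036, -0.1333], "turn": [0, 0, 0], "fingers": 1},
  {"delta_pos": [-0.096, 0.0707, -0.1333], "turn": [0, 0, 0], "fingers": 1},
  {"delta_pos": [-0.144, 0.1067, -0.1333], "turn": [0, 0, 0], "fingers": 1},
  {"delta_pos": [-0.192, 0.1421, -0.1333], "turn": [0, 0, 0], "fingers": 1},
  {"delta_pos": [-0.192, 0.1421, -0.08], "turn": [0, 0, 0], "fingers": 1},
  {"delta_pos": [-0.192, 0.1421, -0.0533], "turn": [0, 0, 0], "fingers": 1},
  {"delta_pos": [-0.192, 0.1421, -0.0533], "turn": [0, 0, 0], "fingers": 1},
])

```text
clock: 9.48
position: [0.4996, -0.3019, 0.1217]
ee_rot: [1.0, 0.001, -0.001, -0.001]
ft_force: [0.1, 0.7, 0.1]
grip_width: 0.195
grasp_force: 39.2
```

```bash
python3 - <<'E'
from h import *
o=get_obs();print(o["position"],o["ft_force"],o["grip_width"])
w=camera("wrist");a=camera("scene");b=camera("top")
T=wristT(w,o);np.savez("w2.npz",T=T,**w)
for n,c in(("s",a),("t",b),("w",w)):
    W=cloud(c,T if n=="w" else None);H,S,V=cv2.split(cv2.cvtColor(c["color"],cv2.COLOR_RGB2HSV))
    m=((H<8)|(H>172))&(S>150)&(np.hypot(W[...,0]-.5,W[...,1]+.303)<.05)&(W[...,2]>.06)
    p=W[m];print(n,len(p),*(np.round((p.min(0),np.median(p,0),p.max(0)),4) if len(p) else []))
J=cv2.resize(a["color"][230:330,260:360],(600,600),interpolation=cv2.INTER_CUBIC);K=cv2.resize(w["color"][200:420,230:330],(200,440))
out=np.zeros((600,800,3),np.uint8);out[:,:600]=J;out[:440,600:]=K
cv2.imwrite("pics/h1.png",out[...,::-1])
E
```

```text
[ 0.49963524 -0.30193543  0.12172073] [0.12688044 0.68872627 0.11166926] 0.19457995767476266
s 35 [ 0.4925 -0.3057  0.1078] [ 0.4939 -0.3015  0.1359] [ 0.4989 -0.2944  0.1436]
t 0
w 2931 [ 0.4914 -0.3104  0.1041] [ 0.5073 -0.3016  0.1389] [ 0.5113 -0.2931  0.1433]
```

View pics/h1.png

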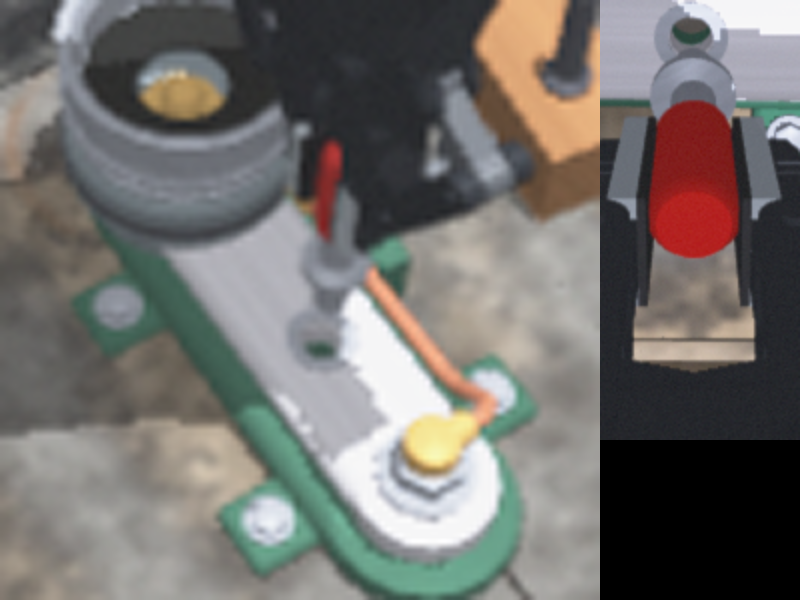

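```bash
python3 - <<'E'
from h import *
d=dict(np.load("w2.npz"));T=d["T"]
def ray(u,v,z):
    r=T[:3,:3]@np.array([(u-d["cx"])/d["fx"],(v-d["cy"])/d["fy"],1]);return np.round(T[:3,3]+r*(z-T[2,3])/r[2],4)
print("knobtop",ray(277,312.5,.1414),"collar",ray(276.5,242,.0814),"hole",ray(275.7,217,.03))
H,S,V=cv2.split(cv2.cvtColor(d["color"],cv2.COLOR_RGB2HSV))
W=cloud(d,T);t=W[(S>150)&((H<8)|(H>172))&(W[...,2]>.138)];print("top face",t.min(0),t.max(0))
g=W[205:232,255:300];k=(abs(g[...,2]-.03)<.003);print(np.round(g[k].mean(0),4))
I=d["color"][195:265,245:310];cv2.imwrite("pics/h2.png",cv2.resize(I,(650,700)[:2],interpolation=cv2.INTER_CUBIC)[:600,...,::-1])
a=dict(np.load("a.npz"))
def pr(X):
    c=a["R"]@np.array(X)+a["t"];return np.round([c[0]/c[2]*a["fx"]+a["cx"],c[1]/c[2]*a["fy"]+a["cy"]],1)
for X in([.5015,-.302,.0494],[.5015,-.302,.0774],[.5015,-.302,.03],[.5,-.302,.03],[.5,-.305,.03]): q=pr(X);print(X,q,"J",(q-[260,230])*6)
E
```

```text
knobtop [ 0.5012 -0.302   0.1414] collar [ 0.505  -0.3017  0.0814] hole [ 0.5023 -0.3011  0.03  ]
top face [ 0.4942618  -0.31019048  0.13801109] [ 0.51114305 -0.29339536  0.14331122]
[ 0.5027 -0.3026  0.0305]
[0.5015, -0.302, 0.0494] [314.5 281.5] J [327. 309.]
[0.5015, -0.302, 0.0774] [315.5 274.1] J [333.  264.6]
[0.5015, -0.302, 0.03] [313.9 286.5] J [323.4 339. ]
[0.5, -0.302, 0.03] [313.3 286.8] J [319.8 340.8]
[0.5, -0.305, 0.03] [314.1 287.9] J [324.6 347.4]
```

View pics/h2.png

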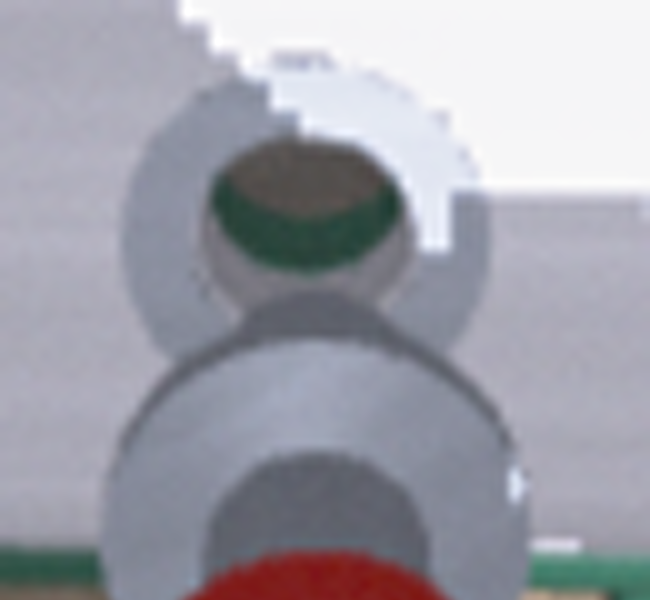

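The close-up shows the hole mouth centred near (307,237) in the crop, with the base hole lined up below it and the pin collar at (315,533). The pin axis is within about 1 mm of the hole, so I'll lower it slowly.

Scaled: 0.03 m / 0.75 = 0.04, -0.0007 m / 0.75 = -0.0009.

move_arm([
  {"delta_pos": [0, -0.0009, 0.0133], "turn": [0, 0, 0], "fingers": 1},
  {"delta_pos": [0, -0.0009, 0.024], "turn": [0, 0, 0], "fingers": 1},
  {"delta_pos": [0, -0.0009, 0.0293], "turn": [0, 0, 0], "fingers": 1},
  {"delta_pos": [0, -0.0009, 0.0347], "turn": [0, 0, 0], "fingers": 1},
  {"delta_pos": [0, -0.0009, 0.04], "turn": [0, 0, 0], "fingers": 1},
  {"delta_pos": [0, -0.0009, 0.04], "turn": [0, 0, 0], "fingers": 1},
])

```text
clock: 10.38
position: [0.4996, -0.3022, 0.092]
ee_rot: [1.0, -0.0, -0.0, -0.0]
ft_force: [-0.5, 0.3, -0.9]
grip_width: 0.198
grasp_force: 39.2
```

Scaled: 0.0175 m / 0.75 = 0.0233, 0.016 m / 0.75 = 0.0213.

move_arm([
  {"delta_pos": [0, 0, 0.0053], "turn": [0, 0, 0], "fingers": 1},
  {"delta_pos": [0, 0, 0.0107], "turn": [0, 0, 0], "fingers": 1},
  {"delta_pos": [0, 0, 0.016], "turn": [0, 0, 0], "fingers": 1},
  {"delta_pos": [0, 0, 0.0213], "turn": [0, 0, 0], "fingers": 1},
  {"delta_pos": [0, 0, 0.0233], "turn": [0, 0, 0], "fingers": 1},
  {"delta_pos": [0, 0, 0.0233], "turn": [0, 0, 0], "fingers": 1},
])

```text
clock: 11.12
position: [0.4997, -0.3022, 0.0747]
ee_rot: [1.0, -0.0, -0.0, -0.0]
ft_force: [-0.6, 0.1, 0.0]
grip_width: 0.2
grasp_force: 39.3
```

Scaled: 0.002 m / 0.75 = 0.0027, 0.001 m / 0.75 = 0.0013.

move_arm([
  {"delta_pos": [0, 0, 0.0013], "turn": [0, 0, 0], "fingers": 1},
  {"delta_pos": [0, 0, 0.0027], "turn": [0, 0, 0], "fingers": 1},
  {"delta_pos": [0, 0, 0.0027], "turn": [0, 0, 0], "fingers": 1},
])

```text
clock: 11.5
position: [0.5002, -0.3024, 0.0743]
ee_rot: [1.0, -0.0, 0.0, 0.0]
ft_force: [-4.3, 1.8, 11.6]
grip_width: 0.196
grasp_force: 40.5
```

The pin is home: the TCP stopped at the expected height with 11 N of reaction. I'll release and rise.

Scaled: -0.27 m / 0.75 = -0.36, -0.15 m / 0.75 = -0.2.

move_arm([
  {"delta_pos": [0, 0, -0.0013], "turn": [0, 0, 0], "fingers": 0.7},
  {"delta_pos": [0, 0, -0.0013], "turn": [0, 0, 0], "fingers": 0.6},
  {"delta_pos": [0, 0, -0.0013], "turn": [0, 0, 0], "fingers": 0.6},
  {"delta_pos": [0, 0, -0.04], "turn": [0, 0, 0], "fingers": 0.6},
  {"delta_pos": [0, 0, -0.1067], "turn": [0, 0, 0], "fingers": 0.6},
  {"delta_pos": [0, 0, -0.1867], "turn": [0, 0, 0], "fingers": 0.3},
  {"delta_pos": [0, 0, -0.2667], "turn": [0, 0, 0], "fingers": 0},
  {"delta_pos": [-0.04, -0.0667, -0.3333], "turn": [0, 0, 0], "fingers": 0},
  {"delta_pos": [-0.08, -0.1333, -0.36], "turn": [0, 0, 0], "fingers": 0},
  {"delta_pos": [-0.1067, -0.2, -0.36], "turn": [0, 0, 0], "fingers": 0},
  {"delta_pos": [-0.1067, -0.2667, -0.36], "turn": [0, 0, 0], "fingers": 0},
  {"delta_pos": [-0.1067, -0.2667, -0.36], "turn": [0, 0, 0], "fingers": 0},
])

```text
clock: 13.0
position: [0.4199, -0.0984, 0.3436]
ee_rot: [1.0, 0.003, 0.001, 0.001]
ft_force: [0.1, -1.1, 0.5]
grip_width: 1.004
grasp_force: 0.0
```

```bash
python3 - <<'E'
from h import *
o=get_obs();print(o["position"],o["joint_pos"])
a=camera("scene");b=camera("top")
for n,c in(("s",a),("t",b)):
    W=cloud(c);H,S,V=cv2.split(cv2.cvtColor(c["color"],cv2.COLOR_RGB2HSV))
    m=((H<8)|(H>172))&(S>150)&(np.hypot(W[...,0]-.5,W[...,1]+.303)<.05)
    p=W[m];print(n,len(p),*(np.round((p.min(0),np.median(p,0),p.max(0)),4) if len(p) else []))
    m=(W[...,2]>.091)&(W[...,2]<.103)&(np.hypot(W[...,0]-.5,W[...,1]+.213)<.07);p=W[m]
    if len(p):print("rim",p.min(0),p.max(0),cv2.minEnclosingCircle(p[:,:2].astype(np.float32)))
c=dict(np.load("b.npz"));W=cloud(c);m=(W[...,2]>.12)&(np.hypot(W[...,0]-.379,W[...,1]-.2)<.16)&(np.hypot(W[...,0]-.379,W[...,1]-.2)>.04)
p=W[m];print(len(p),p.min(0),p.max(0))
for q in p[::max(1,len(p)//12)]:print(np.round(q,3))
E
```

```text
[ 0.41988478 -0.09839455  0.3435828 ] [ 0.82546679 -0.12633395 -0.62530274  1.73331948 -0.07231487  1.50918834
 -1.35669194]
s 116 [ 0.4921 -0.3117  0.0576] [ 0.4971 -0.3057  0.0889] [ 0.5076 -0.2942  0.0948]
rim [ 0.45756286 -0.25571286  0.09102609] [ 0.54687915 -0.16679924  0.1015837 ] ((0.5022364258766174, -0.21018880605697632), 0.04600733518600464)
t 35 [ 0.4919 -0.3113  0.0601] [ 0.4974 -0.3028  0.0919] [ 0.5057 -0.2961  0.0978]
rim [ 0.45934803 -0.25706298  0.09105895] [ 0.54495213 -0.20369308  0.10260509] ((0.5021500587463379, -0.21658214926719666), 0.044135600328445435)
777 [0.42972544 0.25581492 0.12025482] [0.52718961 0.35097437 0.15867907]
[0.525 0.263 0.154]
[0.51  0.288 0.148]
[0.502 0.266 0.148]
[0.471 0.325 0.15 ]
[0.466 0.299 0.148]
[0.461 0.295 0.151]
[0.455 0.304 0.155]
[0.45  0.326 0.151]
[0.449 0.258 0.141]
[0.442 0.284 0.15 ]
[0.437 0.316 0.147]
[0.437 0.258 0.12 ]
[0.43  0.277 0.137]
```

The knob top is at about 95 mm, so the pin is home, and the ring centre is near (0.501,-0.213). Next I go above the can.

Scaled: -0.298 m / 0.75 = -0.3973, 0.05 m / 0.75 = 0.0667, -0.6 rad / 6.2832 = -0.0955.

move_arm([
  {"delta_pos": [0, -0.06, 0], "turn": [0, 0, -0.0159], "fingers": 0},
  {"delta_pos": [0, -0.12, 0], "turn": [0, 0, -0.0318], "fingers": 0},
  {"delta_pos": [0, -0.18, 0], "turn": [0, 0, -0.0477], "fingers": 0},
  {"delta_pos": [0, -0.24, 0], "turn": [0, 0, -0.0637], "fingers": 0},
  {"delta_pos": [-0.0133, -0.2933, 0], "turn": [0, 0, -0.0796], "fingers": 0},
  {"delta_pos": [-0.0333, -0.3467, 0], "turn": [0, 0, -0.0955], "fingers": 0},
  {"delta_pos": [-0.0547, -0.3973, 0], "turn": [0, 0, -0.0955], "fingers": 0},
  {"delta_pos": [-0.0547, -0.3973, 0], "turn": [0, 0, -0.0955], "fingers": 0},
  {"delta_pos": [-0.0547, -0.3973, 0.04], "turn": [0, 0, -0.0955], "fingers": 0},
  {"delta_pos": [-0.0547, -0.3973, 0.0667], "turn": [0, 0, -0.0955], "fingers": 0},
  {"delta_pos": [-0.0547, -0.3973, 0.0667], "turn": [0, 0, -0.0955], "fingers": 0},
])

```text
clock: 14.48
position: [0.379, 0.1941, 0.2918]
ee_rot: [0.956, 0.294, -0.001, -0.0]
ft_force: [0.5, 0.2, -0.2]
grip_width: 1.001
grasp_force: 0.0
```

```bash
python3 - <<'E'
from h import *
o=get_obs();print(o["position"],o["joint_pos"])
w=camera("wrist");T=wristT(w,o);W=cloud(w,T);H,S,V=cv2.split(cv2.cvtColor(w["color"],cv2.COLOR_RGB2HSV))
m=(H>45)&(H<85)&(S>80)&(W[...,2]>.17)&(W[...,2]<.24);p=W[m];print(len(p))
if len(p):
    t=p[p[:,2]>p[:,2].max()-.006];print(p.min(0),p.max(0),len(t),cv2.minEnclosingCircle(t[:,:2].astype(np.float32)));c=cv2.minEnclosingCircle(p[:,:2].astype(np.float32));print(c)
    print("tool delta",delta([*c[0],.195],o))
save(w,"w3.png")
E
```

```text
[0.37903929 0.19412087 0.291797  ] [ 0.5378986  -0.15592662 -0.98851098  1.82346    -0.1329309   1.40815741
 -1.39631691]
2184
[0.35033068 0.17542057 0.17049066] [0.41348013 0.23868066 0.22664615] 1051 ((0.3810073137283325, 0.2061741054058075), 0.030856415629386902)
((0.3818272352218628, 0.20680183172225952), 0.03204243257641792)
tool delta [ 0.00964738 -0.00877596  0.0967892 ]
```

View pics/w3.png

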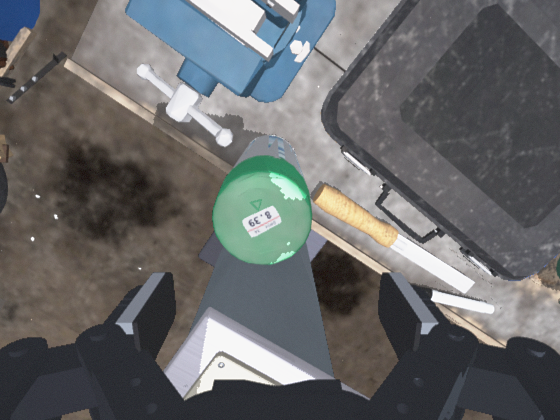

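The cap is at (262,212), clear on both sides. The vise handle at (190,105) and the chisel at (390,235) are both low. I'll descend and grip.

Scaled: 0.097 m / 0.75 = 0.1293, -0.0064 m / 0.75 = -0.0085.

move_arm([
  {"delta_pos": [0.0073, -0.0085, 0], "turn": [0, 0, 0], "fingers": 0},
  {"delta_pos": [0.0073, -0.0085, 0.04], "turn": [0, 0, 0], "fingers": 0},
  {"delta_pos": [0.0073, -0.0085, 0.08], "turn": [0, 0, 0], "fingers": 0},
  {"delta_pos": [0.0073, -0.0085, 0.1133], "turn": [0, 0, 0], "fingers": 0},
  {"delta_pos": [0.0073, -0.0085, 0.1293], "turn": [0, 0, 0], "fingers": 0},
  {"delta_pos": [0.0073, -0.0085, 0.1293], "turn": [0, 0, 0], "fingers": 0.1},
  {"delta_pos": [0.0073, -0.0085, 0.1293], "turn": [0, 0, 0], "fingers": 0.2},
  {"delta_pos": [0.0073, -0.0085, 0.1293], "turn": [0, 0, 0], "fingers": 0.3},
  {"delta_pos": [0.0073, -0.0085, 0.1293], "turn": [0, 0, 0], "fingers": 0.4},
  {"delta_pos": [0.0073, -0.0085, 0.1293], "turn": [0, 0, 0], "fingers": 0.5},
  {"delta_pos": [0.0073, -0.0085, 0.1293], "turn": [0, 0, 0], "fingers": 0.5},
], force=60)

```text
clock: 15.9
position: [0.3808, 0.205, 0.1976]
ee_rot: [0.955, 0.295, 0.002, 0.0]
ft_force: [-0.8, 0.6, 9.6]
grip_width: 0.705
grasp_force: 62.5
```

The grip is at 60 mm width and 62 N. I'll lift, then carry.

Scaled: -0.14 m / 0.75 = -0.1867, -0.125 m / 0.75 = -0.1667.

move_arm([
  {"delta_pos": [0, 0, -0.0267], "turn": [0, 0, 0], "fingers": 0.5},
  {"delta_pos": [0, 0, -0.0667], "turn": [0, 0, 0], "fingers": 0.5},
  {"delta_pos": [0, 0, -0.12], "turn": [0, 0, 0], "fingers": 0.5},
  {"delta_pos": [0, 0, -0.1667], "turn": [0, 0, 0], "fingers": 0.5},
  {"delta_pos": [0, 0, -0.1867], "turn": [0, 0, 0], "fingers": 0.5},
  {"delta_pos": [0, 0, -0.1867], "turn": [0, 0, 0], "fingers": 0.5},
])

```text
clock: 16.65
position: [0.38, 0.2043, 0.3359]
ee_rot: [0.955, 0.295, 0.0, 0.0]
ft_force: [-0.5, -1.1, -3.3]
grip_width: 0.701
grasp_force: 66.3
```

Scaled: 0.413 m / 0.75 = 0.5507, 0.295 m / 0.75 = 0.3933, 0.6 rad / 6.2832 = 0.0955.

move_arm([
  {"delta_pos": [-0.0133, 0.04, 0], "turn": [0, 0, 0.008], "fingers": 0.5},
  {"delta_pos": [-0.032, 0.0973, 0], "turn": [0, 0, 0.0191], "fingers": 0.5},
  {"delta_pos": [-0.052, 0.156, 0], "turn": [0, 0, 0.0302], "fingers": 0.5},
  {"delta_pos": [-0.0707, 0.2133, 0], "turn": [0, 0, 0.0414], "fingers": 0.5},
  {"delta_pos": [-0.0907, 0.2733, 0], "turn": [0, 0, 0.0525], "fingers": 0.5},
  {"delta_pos": [-0.1107, 0.3333, 0], "turn": [0, 0, 0.0637], "fingers": 0.5},
  {"delta_pos": [-0.1307, 0.3933, 0], "turn": [0, 0, 0.0748], "fingers": 0.5},
  {"delta_pos": [-0.1493, 0.4507, 0], "turn": [0, 0, 0.0859], "fingers": 0.5},
  {"delta_pos": [-0.1653, 0.5, 0], "turn": [0, 0, 0.0955], "fingers": 0.5},
  {"delta_pos": [-0.176, 0.5333, 0], "turn": [0, 0, 0.0955], "fingers": 0.5},
  {"delta_pos": [-0.1827, 0.5507, 0], "turn": [0, 0, 0.0955], "fingers": 0.5},
  {"delta_pos": [-0.1827, 0.5507, 0], "turn": [0, 0, 0.0955], "fingers": 0.5},
])

```text
clock: 18.15
position: [0.4995, -0.2141, 0.3346]
ee_rot: [1.0, -0.0, -0.001, -0.001]
ft_force: [0.1, -0.3, -2.9]
grip_width: 0.7
grasp_force: 66.4
```

```bash
python3 - <<'E'
from h import *
o=get_obs();print(o["position"],o["joint_pos"])
a=camera("scene");W=cloud(a)
I=cv2.resize(a["color"][130:330,180:380],(600,600),interpolation=cv2.INTER_CUBIC)
cv2.imwrite("pics/s5.png",I[...,::-1])
from scipy.optimize import least_squares
for zl,zh,r in((.145,.17,.0325),(.17,.2,.0325),(.2,.24,.0325),(.25,.29,.0325),(.09,.103,.0445)):
    m=(W[...,2]>zl)&(W[...,2]<zh)&(np.hypot(W[...,0]-.49,W[...,1]+.213)<.065);p=W[m]
    if len(p)<10: print(zl,len(p));continue
    s=least_squares(lambda s:np.hypot(p[:,0]-s[0],p[:,1]-s[1])-r,[.5,-.213],loss="soft_l1",f_scale=.002)
    print(zl,len(p),s.x,np.median(abs(s.fun)))
E
```

```text
[ 0.49950396 -0.21411128  0.33460459] [ 0.85419614  0.16629908 -0.60401602  1.49849668  0.09357541  1.50794819
 -1.32081903]
0.145 261 [ 0.50010276 -0.21283334] 0.0004377389189072767
0.17 339 [ 0.50021416 -0.21297293] 0.0004057033706584348
0.2 503 [ 0.50031256 -0.2133108 ] 0.00043197672663557174
0.25 590 [ 0.5005257  -0.21369035] 0.00041525741712910083
0.09 265 [ 0.50329148 -0.2096764 ] 0.002044393267544381
```

View pics/s5.png

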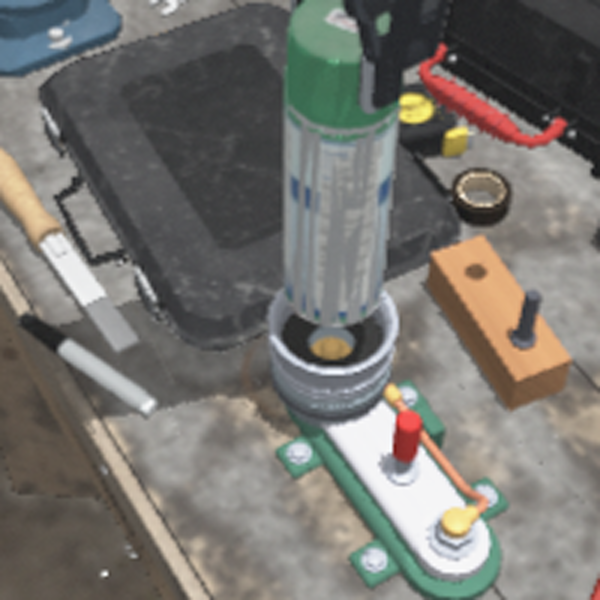

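The pin is home in the arm. The can hangs upright over the ring, with its axis at (0.500,-0.213) against a seat at about (0.501,-0.212). I'll lower it.

Scaled: 0.064 m / 0.75 = 0.0853, 0.001 m / 0.75 = 0.0013.

move_arm([
  {"delta_pos": [0.0013, -0.0009, 0.02], "turn": [0, 0, 0], "fingers": 0.5},
  {"delta_pos": [0.0013, -0.0009, 0.04], "turn": [0, 0, 0], "fingers": 0.5},
  {"delta_pos": [0.0013, -0.0009, 0.0533], "turn": [0, 0, 0], "fingers": 0.5},
  {"delta_pos": [0.0013, -0.0009, 0.0667], "turn": [0, 0, 0], "fingers": 0.5},
  {"delta_pos": [0.0013, -0.0009, 0.0773], "turn": [0, 0, 0], "fingers": 0.5},
  {"delta_pos": [0.0013, -0.0009, 0.0853], "turn": [0, 0, 0], "fingers": 0.5},
  {"delta_pos": [0.0013, -0.0009, 0.0853], "turn": [0, 0, 0], "fingers": 0.5},
])

```text
clock: 19.08
position: [0.501, -0.2133, 0.2721]
ee_rot: [1.0, -0.0, 0.0, 0.0]
ft_force: [0.1, 0.9, -2.9]
grip_width: 0.698
grasp_force: 66.4
```

Scaled: 0.015 m / 0.75 = 0.02, 0.012 m / 0.75 = 0.016.

move_arm([
  {"delta_pos": [0, 0, 0.004], "turn": [0, 0, 0], "fingers": 0.5},
  {"delta_pos": [0, 0, 0.008], "turn": [0, 0, 0], "fingers": 0.5},
  {"delta_pos": [0, 0, 0.012], "turn": [0, 0, 0], "fingers": 0.5},
  {"delta_pos": [0, 0, 0.016], "turn": [0, 0, 0], "fingers": 0.5},
  {"delta_pos": [0, 0, 0.02], "turn": [0, 0, 0], "fingers": 0.5},
  {"delta_pos": [0, 0, 0.02], "turn": [0, 0, 0], "fingers": 0.5},
], force=80)

```text
clock: 19.82
position: [0.5018, -0.2133, 0.2588]
ee_rot: [1.0, 0.0, 0.002, 0.001]
ft_force: [-1.6, 1.2, 12.7]
grip_width: 0.698
grasp_force: 90.2
```

Scaled: 0.004 m / 0.75 = 0.0053, 0.002 m / 0.75 = 0.0027.

move_arm([
  {"delta_pos": [0, 0, 0.0027], "turn": [0, 0, 0], "fingers": 0.5},
  {"delta_pos": [0, 0, 0.0053], "turn": [0, 0, 0], "fingers": 0.5},
  {"delta_pos": [0, 0, 0.0053], "turn": [0, 0, 0], "fingers": 0.5},
])

```text
clock: 20.2
position: [0.5031, -0.2132, 0.2576]
ee_rot: [1.0, 0.0, 0.003, 0.001]
ft_force: [-5.2, 4.3, 29.2]
grip_width: 0.694
grasp_force: 92.4
```

The TCP is at the predicted 0.2576 and the force is well above the spring's 16 N, so the ring is fully down. I'll hold to check it stays steady.

Scaled: -0.001 m / 0.75 = -0.0013.

move_arm([
  {"delta_pos": [-0.0013, 0, 0], "turn": [0, 0, 0], "fingers": 0.5},
  {"delta_pos": [-0.0013, 0, 0], "turn": [0, 0, 0], "fingers": 0.5},
  {"delta_pos": [-0.0013, 0, 0], "turn": [0, 0, 0], "fingers": 0.5},
  {"delta_pos": [-0.0013, 0, 0], "turn": [0, 0, 0], "fingers": 0.5},
])

```text
clock: 20.7
position: [0.5022, -0.2131, 0.2576]
ee_rot: [1.0, 0.0, 0.004, 0.001]
ft_force: [-3.8, 4.3, 28.8]
grip_width: 0.695
grasp_force: 92.1
```

```bash
python3 - <<'E'
from h import *
o=get_obs();print(o["position"],o["ft_force"])
a=camera("scene");W=cloud(a)
m=(np.hypot(W[...,0]-.5,W[...,1]+.213)<.05)&(np.hypot(W[...,0]-.5,W[...,1]+.213)>.041)&(W[...,2]>.07)&(W[...,2]<.11);print("rim top",np.percentile(W[m][:,2],[90,95,99]))
H,S,V=cv2.split(cv2.cvtColor(a["color"],cv2.COLOR_RGB2HSV));m=((H<8)|(H>172))&(S>150)&(np.hypot(W[...,0]-.5,W[...,1]+.303)<.03)
print("knob top",W[m][:,2].max())
E
```

```text
[ 0.50219316 -0.21313085  0.25758011] [-3.79337534  4.32781523 28.76791947]
rim top [0.08481771 0.08524554 0.0857268 ]
knob top 0.09525142095456832
```

The rim is at about 85 mm, 14 mm below its 98 mm rest height, and the pin is still home. The hold is steady, so I'm handing in.

```bash
python3 -c "
from h import *
print(hand_in())"
```

```text
the job is handed in; nothing more can be done
None
```

I handed the job in at about 21 s: the swing arm is at its stop, the lock pin is home, and the can is held fully down in the cradle (ring about 13 mm down by camera, 29 N at the wrist); the tin, punch and chisel were not touched.

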